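# Slide the breakfast board out over the sill's edge

## Task

The thin wooden board on the tiled windowsill is too flat to pick up. Without gripping, lifting or pressing hard on anything, push the steel egg timer sideways along the sill until it no longer stands in front of the board, then slide the board toward the robot until it sticks out squarely over the sill's front edge, above the radiator grille, by 3 cm. The timer stays upright on the sill, and everything else stays where it is.

Things in the scene. Friction and masses are not known exactly. Their poses are not given: they have to be found in the camera images.
- sill: Fixed tiled windowsill slab, 360 mm deep (its x) by 960 mm long (its y), 60 mm high; its flat top is at world z = 0.060. Origin: centre of its underside. Its -x side is the front edge, which faces the robot and the radiator grille; the slab is slightly turned and shifted from run to run.
- sill_edge (a point): Middle of the sill's top front edge, 180 mm to -x of the sill's centre, 60 mm above the work surface; axes as the sill's. The edge runs along its y; -x points out over the grille.
- board: Loose flat rectangular wooden board, 90 mm (its x) by 130 mm (its y) by 8 mm thick, about 0.13 kg, lying on the sill with its front side some 8 to 13 cm behind the sill's front edge, turned up to 0.2 rad from square. Origin: centre of its underside. Its -x long side faces the front edge; behind its +x long side there is at least 4.5 cm of free sill. At the end its x must be along the sill's x.
- board_front (a point): Middle of the board's front (-x) long side, 45 mm from the board's centre, at half its thickness. Its distance beyond the edge is the overhang.
- timer: Loose stainless egg timer, a low round drum 60 mm across and 24 mm high with a narrower twist dial (48 mm across) on top, 43 mm high overall, about 0.2 kg. Stands on the sill, dial up, between the board and the front edge, 10 to 16 mm from the board. Origin: centre of its underside. On either side of it the front strip of the sill is free to about 20 cm either way from the sill's middle.
- clamp_jar: Bystander: turquoise ceramic jar with clamp lid, 88 mm across, 117 mm high. Origin: centre of its underside. Leave it alone.
- jam_jar: Bystander: glass jam jar with metal lid, 68 mm across, 95 mm high. Origin: centre of its underside. Leave it alone.
- mug: Bystander: white mug, 76 mm across, 85 mm high, handle to its +y. Origin: centre of its underside. Leave it alone.
- mill: Bystander: turned dark wooden pepper mill, 52 mm across the foot, 130 mm high. Origin: centre of its underside. Leave it alone.
- dish: Bystander: small flat porcelain dish, 76 mm across, 18 mm high. Origin: centre of its underside. Leave it alone.
- dipper: Bystander: wooden honey dipper lying along its y axis, about 155 mm long, ribbed head 30 mm thick at its +y end. Origin: centre of its underside. Leave it alone.
Mind the look-alikes: they are no part of the job. What is shaped like the timer but orange is not meant.

How it is judged:
On the way, in this order (a step that is already met when the one before it is completed fails the run):
1. the timer has been pushed sideways out of the board's way, the board not yet past the sill's edge ((y of timer in the frame of board above 0.085 m or y of timer in the frame of board below -0.085 m) and x of board_front in the frame of sill_edge above 0 m and height (world z) of timer between 0.055 and 0.066 m and angle between timer's own z axis and vertical below 0.08 rad), for 0.2 s.
2. the board sticks out over the edge by 2 to 4 cm (x of board_front in the frame of sill_edge between -0.04 and -0.02 m), for 0.2 s.
At the end, for the whole second after the job is handed in: The middle of the board's front side is 20 to 40 mm beyond the sill's front edge, the board is square to the edge within 0.17 rad and lies flat on the sill; the timer stands upright on the sill, beside the board's way (its centre at least 85 mm to the side of the board's centre line); both at rest (all of step 2 and (y of timer in the frame of board above 0.085 m or y of timer in the frame of board below -0.085 m) and angle between the x axis of board and the x axis of sill, either way round below 0.17 rad and height (world z) of board between 0.055 and 0.066 m and angle between each of board, timer's own z axis and vertical below 0.08 rad and height (world z) of timer between 0.055 and 0.066 m and linear speed of each of board, timer below 0.01 m/s); the robot touches nothing.
It fails at once if the board was lifted, tipped or dropped (height (world z) of board above 0.072 m or height (world z) of board below 0.05 m or angle between board's own z axis and vertical above 0.15 rad).
It fails at once if the timer was lifted, tipped over or dropped (height (world z) of timer above 0.072 m or height (world z) of timer below 0.05 m or angle between timer's own z axis and vertical above 0.35 rad).
It fails at once if the timer or the board was pinched or pressed hard (over 30 N from the fingers) (contact force between the fingers and timer above 30 N or contact force between the fingers and board above 30 N).
It fails at once if something else on the sill was disturbed (moved over 2 cm or tipped) (distance of any of clamp_jar, jam_jar, mug, mill, dish, dipper from where it was at the start of the episode above 0.02 m or angle between any of clamp_jar, jam_jar, mug, mill, dish, dipper's own z axis and vertical above 0.3 rad).
It also fails if it takes over 56 s, if anything falls off the work surface, if the arm or the gripper's body presses on something with over 40 N, if the wrist force passes 120 N, or if a joint passes its speed limit or range.

## Robot

A 6-joint arm with a two-finger parallel gripper is mounted at the origin on the work surface. World frame = base frame: x ahead of the robot, y to its left, z up, the work surface at z = 0. Lengths are in m, angles in rad, forces in N, time in s.
With the tool pointing down it reaches from about 0.35 to 0.725 m from the base axis. Payload 4.3 kg.
Tool frame: the origin (TCP) lies on the centre line of the jaws, within the pads' length; the fingertips stand 8 mm ahead of it and the grasp point (between the pads) lies 11 mm behind it; z points along the fingers, y is the line along which they close (so a half turn about z gives the same grasp; the last joint's range is limited). The gripper opens to 85 mm and grips with 20 to 120 N. Pads are 22 mm wide; open, the fingers measure 114 mm over their backs; the gripper's body (76 mm by 85 mm) begins 54 mm behind the grasp point. The pads swing forward as they close: fully open they stand 13 mm farther back than shut.
Start: joints at [-1.338, 0.377, 0.081, 1.274, 0, 1.46], TCP at [0.193, -0.542, 0.239] pointing down, gripper open.
Joint ranges: [-2.72, 2.72], [-0.84, 1.66], [-1.02, 1.22], [-1.77, 2.12], [-1.37, 1.28], [-3.14, 3.14]. Speed limits (rad/s): [2.57, 2.57, 3.14, 3.14, 3.14, 3.14].

## Interface

Orientations are given as a rotation vector (axis times angle).
In Python, from bench import observe, grab_frame, camera_model, sign_off gives the robot as it stands.
- The arm moves only by the tool servo_tool, never from a script. Its argument "commands" is a list of rows, each an object of numbers: "tx", "ty", "tz": the shift along the tool's x, y, z in cm; "spin": the turn about the tool's z in degrees. In form: [{"tx": .., "ty": .., "tz": .., "spin": ..}, ...]. A call has 1 to 8 rows; each row shifts and turns the commanded pose from where the row before left it, along the tool's axes as they then stand; what a row does not reach is not made up. A row lasts 1/12 s, in which the tool goes at most 41.7 mm and 7.16 degrees, less where a joint would pass 70% of its speed; a pose out of reach is approached as far as the arm can. A call with a gripper value outside its range is refused whole. "grip" is the opening, from -1 (shut) to 1 (fully open), so that 0 is half open, set as the call begins (left out, the last holds). The fingers move at their own pace and stop on an object; the grip force is fixed at half the most. Time passes only in rows, so rows that do not move let the fingers close. It gives the time, the measured TCP pose, the force, the opening and the grip force at its end, in the units of the state.
- observe(): the state, without advancing time (a new reading comes with each control period).
- grab_frame(name): name is "side" or "top" or "wrist"; returns (picture, depth): 480x640x3 uint8, red, green, blue; 480x640 float32, m along the optical axis (not along the pixel's ray), 0 where there is no reading.
- camera_model(name): a dict with "camera_matrix" (3x3 intrinsics, pixels), "D" ([k1, k2, p1, p2, k3] as OpenCV has them; the pictures are not rectified), "rvec" (rotation vector, rad) and "tvec" (3), from world to camera coordinates, as OpenCV has them. Camera axes: x right, y down, z forward; pixel columns grow to the right and rows downward; lengths in m; the calibration is good to about 2 mm. A picture is of the moment at which its call begins: read the wrist's pose just before it. camera_model takes no time and is no camera call; for the wrist camera it gives the pose at the moment of the call.
- sign_off(): hands the job in; it is judged then, once.
The state is a dict: "time_s": time; "q": joint angles; "qd": joint speeds; "joint_efforts": joint torques, N m; "ee_pos": TCP position; "eef_rot": TCP orientation; "ft_force": force on the tool from outside, world axes, zero at the start; "wrist_torque": the same for the moment, N m; "opening": opening from 0.0 (shut) to 1.0 (fully open); "finger_force": force on a finger pad.
Only numpy, scipy, OpenCV 4.12 (cv2) and the standard library are available. Lean on these libraries where they do the work, as an engineer would, in place of code of your own. Each camera call takes 0.05 s, during which the arm holds its last target. There are 200 camera calls.

## Working session

There is one attempt and no reset: what is moved stays moved. The work goes in short steps, Python scripts to look and compute and a tool call to move; the robot and the scene stay as the last step left them, time stands still between calls to the robot, and variables do not carry over. Pictures are saved under pics/ and viewed, at most 10 in all, crops included, and the job is handed in when it is done.

Besides the shell and the picture viewer there is one more tool, called after "Request:" as name(argument=value, ...) on one line, values as JSON. servo_tool: Moves the arm, as the interface text tells. Its arguments: {"type":"object","properties":{"commands":{"type":"array","items":{"type":"object","properties":{"tx":{"type":"number"},"ty":{"type":"number"},"tz":{"type":"number"},"spin":{"type":"number"}}}},"grip":{"type":"number"}},"required":["commands"]}

```bash
mkdir -p pics; python3 - <<'E'
from bench import *
import cv2,numpy as np
s=observe();print(s['time_s'],s['ee_pos'],s['eef_rot'])
for n in('top','side'):
    im,d=grab_frame(n);cv2.imwrite(f'pics/{n}0.png',im[:,:,::-1]);np.savez(f'{n}0.npz',im=im,d=d)
    m=camera_model(n);print(n,m)
E
```

```text
0.0 [ 0.19313898 -0.5408992   0.23834521] [-3.09350133e+00 -5.35470236e-01  1.54705602e-04]
top {'camera_matrix': array([[470.54208174,   0.        , 312.34035212],
       [  0.        , 470.54208174, 237.75645118],
       [  0.        ,   0.        ,   1.        ]]), 'D': array([-0.078052,  0.      ,  0.      ,  0.      ,  0.      ]), 'rvec': array([ 2.1625293 , -2.17486444,  0.08416558]), 'tvec': array([0.03718689, 0.59003767, 0.92582643])}
side {'camera_matrix': array([[567.37701769,   0.        , 316.75007197],
       [  0.        , 567.37701769, 239.43631066],
       [  0.        ,   0.        ,   1.        ]]), 'D': array([-0.1239106,  0.       ,  0.       ,  0.       ,  0.       ]), 'rvec': array([ 0.82321878, -2.59156101,  1.02825924]), 'tvec': array([0.48926061, 0.28934616, 1.09878289])}
```

View pics/top0.png

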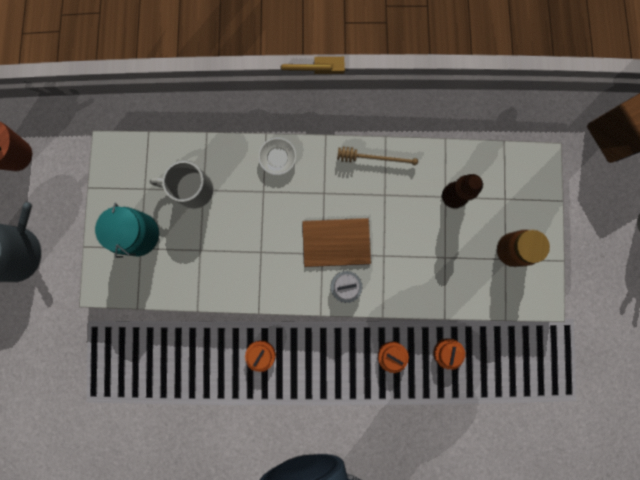

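View pics/side0.png

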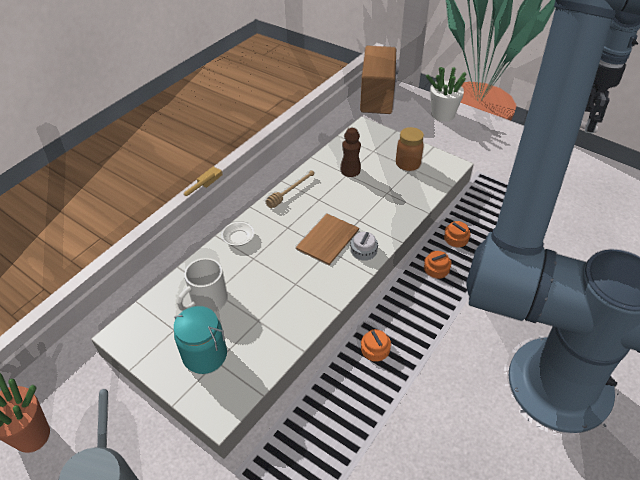

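The top view shows the board at (337,243) and the sill's front edge along row ~315. Four things are timer-shaped: a steel one at (347,287), and orange ones at (261,357), (393,357) and (450,354). The steel one is meant: it is the only one that is not orange, and it stands on the sill between the board and the front edge. The side view agrees, with the timer at (364,244).

```bash
cat > h.py <<'E'
import cv2,numpy as np
from bench import *
def ray(n,px,z,m=None):
    m=m or camera_model(n);R=cv2.Rodrigues(m['rvec'])[0];c=-R.T@m['tvec']
    u=cv2.undistortPoints(np.float64(px).reshape(-1,1,2),m['camera_matrix'],m['D'])[:,0]
    d=np.c_[u,np.ones(len(u))]@R
    return c+d*((z-c[2])/d[:,2])[:,None]
def board_px(im,roi):
    x0,y0,x1,y1=roi
    h=cv2.cvtColor(im,cv2.COLOR_RGB2HSV);k=np.zeros(im.shape[:2],np.uint8)
    k[y0:y1,x0:x1]=cv2.inRange(h,(3,70,40),(22,255,255))[y0:y1,x0:x1]
    c=max(cv2.findContours(k,cv2.RETR_EXTERNAL,cv2.CHAIN_APPROX_NONE)[0],key=cv2.contourArea)
    return c[:,0]
def board(im,n='top',roi=(280,205,400,325),m=None):
    p=ray(n,board_px(im,roi),.068,m)[:,:2]
    (c,wh,a)=cv2.minAreaRect(np.float32(p*1000))
    return np.array(c)/1000,wh,a,cv2.boxPoints((c,wh,a))
def timer(im,roi=(320,265,400,310)):
    pass
E
python3 - <<'E'
from h import *
z=np.load('top0.npz');im=z['im']
print(board(im))
# front edge: last pale row per column
h=cv2.cvtColor(im,cv2.COLOR_RGB2HSV).astype(int);g=im.astype(float).mean(2)
pts=[]
for u in list(range(110,310,8))+list(range(390,550,8)):
    col=g[295:330,u];i=np.argmin(np.diff(col));pts.append((u,295+i+.5))
P=ray('top',pts,.06)[:,:2]
l=cv2.fitLine(np.float32(P),cv2.DIST_HUBER,0,.001,.001).ravel();print('edge',l,'res',np.abs((P-l[2:])@np.array([-l[1],l[0]])).round(4))
print('timer top est',ray('top',[(347,287)],.103))
c=im[200:330,280:420];cv2.imwrite('pics/crop0.png',cv2.resize(c[:,:,::-1],None,fx=5,fy=4.5,interpolation=cv2.INTER_CUBIC)[:600])
P=ray('top',[(503,260),(525,248),(125,232),(463,192),(449,265)],.06);print(P)
E
```

```text
(array([ 0.57775378, -0.01279759]), (89.83314514160156, 128.80177307128906), 2.1927530765533447, array([[530.40607 ,  49.837566],
       [535.33417 , -78.869896],
       [625.1015  , -75.432755],
       [620.1734  ,  53.27471 ]], dtype=float32))
edge [0.03648349 0.9993343  0.43681696 0.00692355] res [0.0379 0.0001 0.0006 0.0357 0.     0.0343 0.0006 0.0329 0.0013 0.0007
 0.0329 0.0005 0.0316 0.0002 0.0304 0.001  0.0292 0.0002 0.0007 0.0275
 0.0001 0.0004 0.001  0.0254 0.0001 0.0005 0.0001 0.0003 0.0012 0.0008
 0.0003 0.     0.0004 0.0011 0.0007 0.0119 0.     0.0004 0.0109 0.001
 0.0102 0.0002 0.0096 0.0004 0.0007]
timer top est [[ 0.49165446 -0.0306674   0.103     ]]
[[ 0.54106898 -0.34040938  0.06      ]
 [ 0.56432195 -0.38573709  0.06      ]
 [ 0.6011081   0.40670363  0.06      ]
 [ 0.6763848  -0.26556954  0.06      ]
 [ 0.5322092  -0.23286548  0.06      ]]
```

View pics/crop0.png

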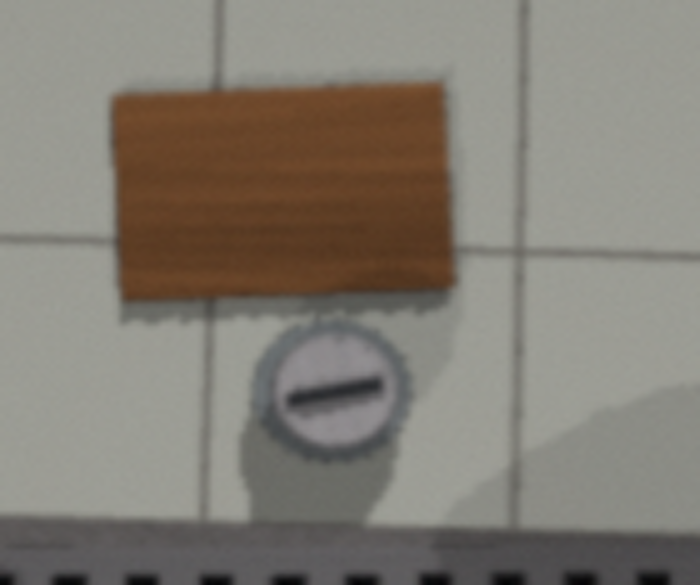

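The crop confirms it: the steel drum with the dark dial bar sits at crop (335,388), i.e. full-frame (347,286), just in front of the board. First I'll turn the tool so the finger line points along the sill's depth.

Request:
servo_tool(commands=[{"spin":-7},{"spin":-7},{"spin":-7},{"spin":-7},{"spin":-7},{"spin":-7},{"spin":-7},{"spin":-7}], grip=-0.4)

```text
schema error: expected keys tx, ty, tz, spin
```

Request:
servo_tool(commands=[{"spin":-6.3},{"spin":-6},{"tx":2.9,"ty":1.4},{"tx":2.9,"ty":1.4},{"tx":2.9,"ty":1.4},{"tx":2.9,"ty":1.4},{"tx":2.9,"ty":1.4},{"tx":2.9,"ty":1.4}])

```text
schema error: expected keys tx, ty, tz, spin
```

Request:
servo_tool(commands=[{"tx":2.9,"ty":1.4},{"tx":2.9,"ty":1.4},{"tx":2.9,"ty":1.4},{"tx":2.9,"ty":1.4},{"tx":2.9,"ty":1.4},{"tx":2.9,"ty":1.4},{"tx":2.9,"ty":1.4},{"tx":2.9,"ty":1.4}])

```text
schema error: expected keys tx, ty, tz, spin
```

Request:
servo_tool(commands=[{"tx":2.9,"ty":1.4},{"tx":2.9,"ty":1.4},{"tx":2.9,"ty":1.4},{"tx":2.9,"ty":1.4},{"tx":2.9,"ty":1.4},{"tx":2.9,"ty":1.4},{},{}])

```text
schema error: expected keys tx, ty, tz, spin
```

All four keys are needed in every row.

Request:
servo_tool(commands=[{"tx":0,"ty":0,"tz":0,"spin":-7},{"tx":0,"ty":0,"tz":0,"spin":-7},{"tx":0,"ty":0,"tz":0,"spin":-7},{"tx":0,"ty":0,"tz":0,"spin":-7},{"tx":0,"ty":0,"tz":0,"spin":-7},{"tx":0,"ty":0,"tz":0,"spin":-7},{"tx":0,"ty":0,"tz":0,"spin":-7},{"tx":0,"ty":0,"tz":0,"spin":-7}], grip=-0.4)

```text
time_s: 0.77
ee_pos: [0.1932, -0.5412, 0.2387]
eef_rot: [-2.475, -1.933, -0.001]
ft_force: [-0.1, 0.1, -0.5]
opening: 0.3
finger_force: 0.0
```

Request:
servo_tool(commands=[{"tx":0,"ty":0,"tz":0,"spin":-6.3},{"tx":0,"ty":0,"tz":0,"spin":-6},{"tx":2.9,"ty":1.4,"tz":0,"spin":0},{"tx":2.9,"ty":1.4,"tz":0,"spin":0},{"tx":2.9,"ty":1.4,"tz":0,"spin":0},{"tx":2.9,"ty":1.4,"tz":0,"spin":0},{"tx":2.9,"ty":1.4,"tz":0,"spin":0},{"tx":2.9,"ty":1.4,"tz":0,"spin":0}])

```text
time_s: 1.43
ee_pos: [0.2837, -0.3689, 0.2389]
eef_rot: [-2.261, -2.18, -0.001]
ft_force: [0.1, -0.2, 0.5]
opening: 0.303
finger_force: 0.0
```

Request:
servo_tool(commands=[{"tx":2.9,"ty":1.4,"tz":0,"spin":0},{"tx":2.9,"ty":1.4,"tz":0,"spin":0},{"tx":2.9,"ty":1.4,"tz":0,"spin":0},{"tx":2.9,"ty":1.4,"tz":0,"spin":0},{"tx":2.9,"ty":1.4,"tz":0,"spin":0},{"tx":2.9,"ty":1.4,"tz":0,"spin":0},{"tx":2.9,"ty":1.4,"tz":0,"spin":0},{"tx":2.9,"ty":1.4,"tz":0,"spin":0}])

```text
time_s: 2.1
ee_pos: [0.4039, -0.1412, 0.239]
eef_rot: [-2.261, -2.181, 0.0]
ft_force: [0.2, 0.2, 0.4]
opening: 0.3
finger_force: 0.0
```

Request:
servo_tool(commands=[{"tx":2.9,"ty":1.4,"tz":0,"spin":0},{"tx":2.9,"ty":1.4,"tz":0,"spin":0},{"tx":2.9,"ty":1.4,"tz":0,"spin":0},{"tx":2.9,"ty":1.4,"tz":0,"spin":0},{"tx":2.9,"ty":1.4,"tz":0,"spin":0},{"tx":2.9,"ty":1.4,"tz":0,"spin":0},{"tx":0,"ty":0,"tz":0,"spin":0},{"tx":0,"ty":0,"tz":0,"spin":0}])

```text
time_s: 2.77
ee_pos: [0.494, 0.0292, 0.2387]
eef_rot: [-2.257, -2.184, 0.002]
ft_force: [-0.4, 0.2, 0.2]
opening: 0.3
finger_force: 0.0
```

Request:
servo_tool(commands=[{"tx":0,"ty":0,"tz":2.5,"spin":0},{"tx":0,"ty":0,"tz":2.5,"spin":0},{"tx":0,"ty":0,"tz":2.5,"spin":0},{"tx":0,"ty":0,"tz":2.5,"spin":0},{"tx":0,"ty":0,"tz":2.0,"spin":0},{"tx":0,"ty":0,"tz":1.5,"spin":0},{"tx":0,"ty":0,"tz":1.0,"spin":0},{"tx":0,"ty":0,"tz":0,"spin":0}])

```text
time_s: 3.43
ee_pos: [0.4915, 0.0271, 0.0922]
eef_rot: [-2.26, -2.177, 0.005]
ft_force: [-1.1, 0.6, -0.3]
opening: 0.297
finger_force: 0.0
```

Request:
servo_tool(commands=[{"tx":0,"ty":0,"tz":0.5,"spin":0},{"tx":0,"ty":0,"tz":0.5,"spin":0},{"tx":0,"ty":0,"tz":0.3,"spin":0},{"tx":0,"ty":0,"tz":0.2,"spin":0},{"tx":0,"ty":0,"tz":0,"spin":0}])

```text
time_s: 3.85
ee_pos: [0.494, 0.028, 0.0793]
eef_rot: [2.261, 2.181, 0.0]
ft_force: [0.2, 0.5, -0.1]
opening: 0.296
finger_force: 0.0
```

```bash
python3 - <<'E'
from h import *
im,d=grab_frame('side');cv2.imwrite('pics/side1.png',cv2.resize(im[150:330,240:460,::-1],None,fx=3.3,fy=3.3,interpolation=cv2.INTER_CUBIC))
E
```

```text
(no output)
```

View pics/side1.png

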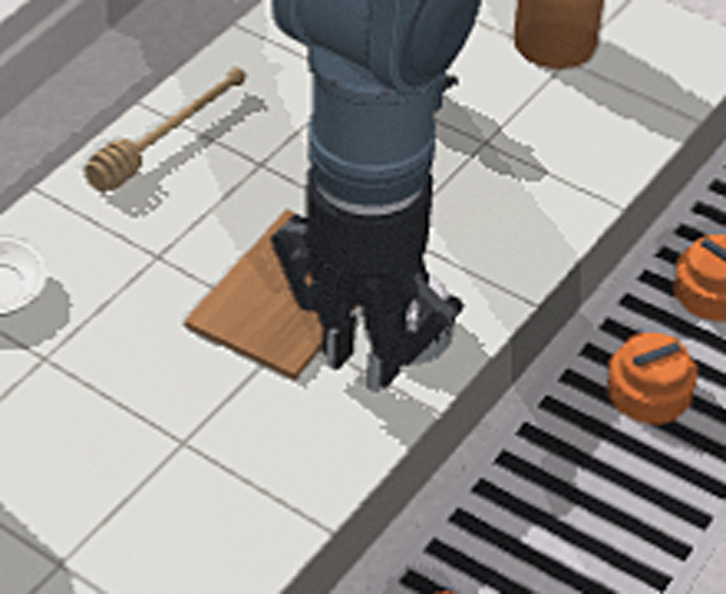

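The side crop shows both fingertips at (340,360) and (380,380), clear of the board and in line with the steel timer behind them. Now I'll push toward -y, which is tool -x.

Request:
servo_tool(commands=[{"tx":0,"ty":0,"tz":0.3,"spin":0},{"tx":-0.4,"ty":0,"tz":0,"spin":0},{"tx":-0.4,"ty":0,"tz":0,"spin":0},{"tx":-0.4,"ty":0,"tz":0,"spin":0},{"tx":-0.4,"ty":0,"tz":0,"spin":0},{"tx":-0.4,"ty":0,"tz":0,"spin":0},{"tx":-0.4,"ty":0,"tz":0,"spin":0},{"tx":-0.4,"ty":0,"tz":0,"spin":0}])

```text
time_s: 4.57
ee_pos: [0.493, -0.0002, 0.0763]
eef_rot: [-2.261, -2.181, -0.001]
ft_force: [-0.5, 1.1, 1.7]
opening: 0.298
finger_force: 0.7
```

Request:
servo_tool(commands=[{"tx":-0.5,"ty":0,"tz":0,"spin":0},{"tx":-0.5,"ty":0,"tz":0,"spin":0},{"tx":-0.5,"ty":0,"tz":0,"spin":0},{"tx":-0.5,"ty":0,"tz":0,"spin":0},{"tx":-0.5,"ty":0,"tz":0,"spin":0},{"tx":-0.5,"ty":0,"tz":0,"spin":0},{"tx":-0.5,"ty":0,"tz":0,"spin":0},{"tx":-0.5,"ty":0,"tz":0,"spin":0}])

```text
time_s: 5.23
ee_pos: [0.4915, -0.0405, 0.0763]
eef_rot: [2.261, 2.181, 0.0]
ft_force: [-0.2, 2.6, 1.0]
opening: 0.302
finger_force: 0.8
```

```bash
python3 - <<'E'
from h import *
s=observe();print(s['time_s'],s['ee_pos'],s['ft_force'])
im,d=grab_frame('side');cv2.imwrite('pics/side2.png',cv2.resize(im[130:310,260:480,::-1],None,fx=3.3,fy=3.3,interpolation=cv2.INTER_CUBIC))
E
```

```text
5.2333 [ 0.49149859 -0.0404854   0.07630946] [-0.23042933  2.64730397  1.04797505]
```

View pics/side2.png

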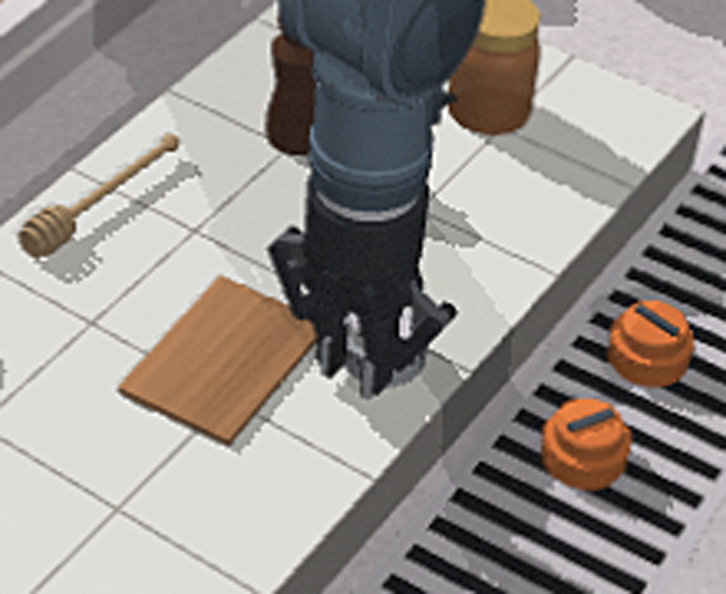

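The crop shows the timer nested ahead of the fingers, around (410,370), with the board untouched at (225,360). I'll push the rest of the way, back off and rise.

Request:
servo_tool(commands=[{"tx":-0.7,"ty":0,"tz":0,"spin":0},{"tx":-0.7,"ty":0,"tz":0,"spin":0},{"tx":-0.7,"ty":0,"tz":0,"spin":0},{"tx":-0.7,"ty":0,"tz":0,"spin":0},{"tx":-0.7,"ty":0,"tz":0,"spin":0},{"tx":-0.7,"ty":0,"tz":0,"spin":0},{"tx":-0.7,"ty":0,"tz":0,"spin":0},{"tx":-0.4,"ty":0,"tz":0,"spin":0}])

```text
time_s: 5.95
ee_pos: [0.4896, -0.094, 0.0763]
eef_rot: [2.262, 2.18, -0.001]
ft_force: [-0.5, 2.0, -0.4]
opening: 0.301
finger_force: 0.7
```

Request:
servo_tool(commands=[{"tx":-0.2,"ty":0,"tz":0,"spin":0},{"tx":-0.2,"ty":0,"tz":0,"spin":0},{"tx":0,"ty":0,"tz":0,"spin":0},{"tx":0.5,"ty":0,"tz":0,"spin":0},{"tx":1,"ty":0,"tz":0,"spin":0},{"tx":1,"ty":0,"tz":0,"spin":0},{"tx":1,"ty":0,"tz":0,"spin":0},{"tx":0,"ty":0,"tz":0,"spin":0}])

```text
time_s: 6.62
ee_pos: [0.4904, -0.0596, 0.0762]
eef_rot: [-2.257, -2.184, -0.0]
ft_force: [-0.3, 0.9, -0.1]
opening: 0.3
finger_force: 0.0
```

Request:
servo_tool(commands=[{"tx":0,"ty":0,"tz":-1,"spin":0},{"tx":0,"ty":0,"tz":-2,"spin":0},{"tx":0,"ty":0,"tz":-3,"spin":0},{"tx":0,"ty":0,"tz":-3,"spin":0},{"tx":0,"ty":0,"tz":-3,"spin":0},{"tx":0,"ty":0,"tz":-2,"spin":0},{"tx":0,"ty":0,"tz":0,"spin":0}], grip=0.4)

```text
time_s: 7.2
ee_pos: [0.4937, -0.0629, 0.222]
eef_rot: [2.255, 2.175, 0.007]
ft_force: [0.2, 0.4, 0.1]
opening: 0.699
finger_force: 0.0
```

Request:
servo_tool(commands=[{"tx":0,"ty":0,"tz":0,"spin":-7},{"tx":0,"ty":0,"tz":0,"spin":-7},{"tx":0,"ty":0,"tz":0,"spin":-7},{"tx":0,"ty":0,"tz":0,"spin":-7},{"tx":0,"ty":0,"tz":0,"spin":-7},{"tx":0,"ty":0,"tz":0,"spin":-7},{"tx":0,"ty":0,"tz":0,"spin":-7},{"tx":0,"ty":0,"tz":0,"spin":-7}])

```text
time_s: 7.87
ee_pos: [0.4902, -0.062, 0.2159]
eef_rot: [-0.963, -2.989, 0.001]
ft_force: [-0.3, -0.8, 0.2]
opening: 0.699
finger_force: 0.0
```

Request:
servo_tool(commands=[{"tx":0,"ty":0,"tz":0,"spin":-7},{"tx":0,"ty":0,"tz":0,"spin":-7},{"tx":0,"ty":0,"tz":0,"spin":-7},{"tx":0,"ty":0,"tz":0,"spin":-7},{"tx":0,"ty":0,"tz":0,"spin":-6},{"tx":-2.5,"ty":0.9,"tz":0,"spin":0},{"tx":-2.5,"ty":0.9,"tz":0,"spin":0},{"tx":-2.5,"ty":0.9,"tz":0,"spin":0}])

```text
time_s: 8.53
ee_pos: [0.5669, -0.0376, 0.216]
eef_rot: [-0.058, -3.14, 0.0]
ft_force: [0.5, 0.6, 0.3]
opening: 0.701
finger_force: 0.0
```

Request:
servo_tool(commands=[{"tx":-2.5,"ty":0.9,"tz":0,"spin":0},{"tx":-2.5,"ty":0.9,"tz":0,"spin":0},{"tx":-2.5,"ty":0.8,"tz":0,"spin":0},{"tx":0,"ty":0,"tz":0,"spin":0},{"tx":0,"ty":0,"tz":0,"spin":0}])

```text
time_s: 8.95
ee_pos: [0.6428, -0.0142, 0.215]
eef_rot: [-0.055, -3.139, 0.001]
ft_force: [-1.0, 0.5, -0.2]
opening: 0.699
finger_force: 0.0
```

```bash
python3 - <<'E'
from h import *
s=observe();print(s['time_s'],s['ee_pos'],s['eef_rot'])
for n in('top','side'):
    im,d=grab_frame(n);np.savez(n+'3.npz',im=im,d=d)
    c=im[120:330,230:480] if n=='top' else im[100:310,240:480]
    cv2.imwrite(f'pics/{n}3.png',cv2.resize(c[:,:,::-1],None,fx=2.8,fy=2.8,interpolation=cv2.INTER_CUBIC))
E
```

```text
8.95 [ 0.64283753 -0.01418493  0.21495136] [-5.52220659e-02 -3.13939184e+00  5.38011480e-04]
```

View pics/top3.png

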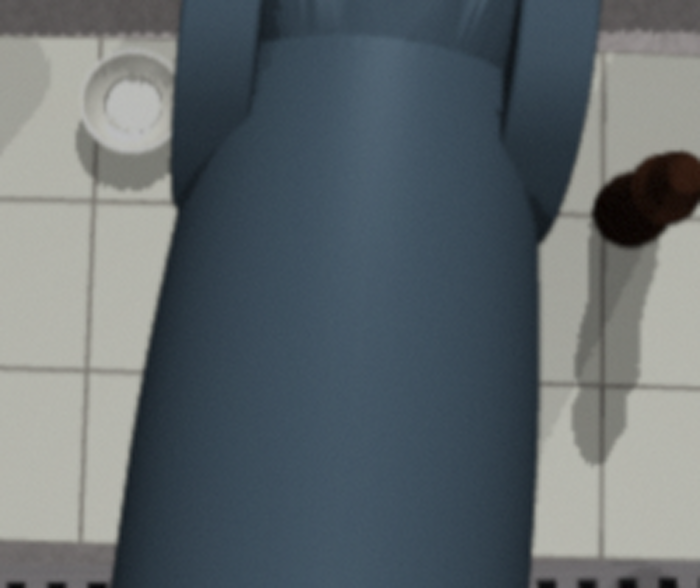

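The arm hides the board in the top view; the dish at (130,103) and the mill at (650,210) have not moved. Next, the side view.

View pics/side3.png

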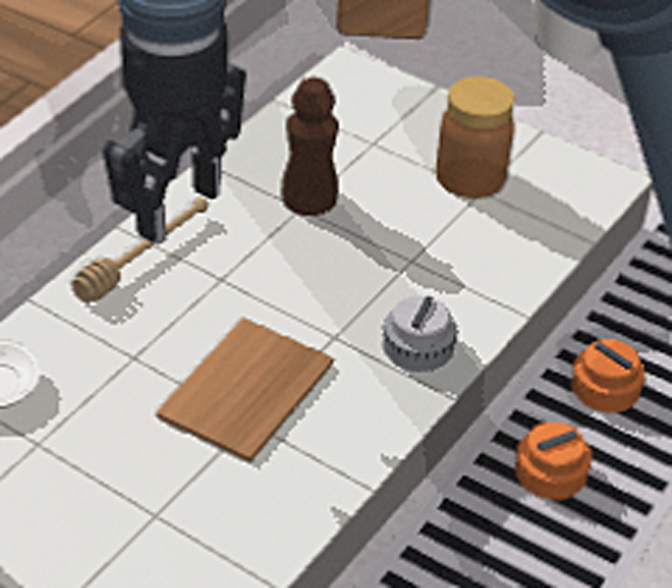

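```bash
python3 - <<'E'
from h import *
im=np.load('side0.npz')['im'];print(board(im,'side',(285,200,365,275)))
im=np.load('side3.npz')['im'];b=board_px(im,(285,205,365,275));print(cv2.boundingRect(b),board(im,'side',(285,205,365,275)))
E
```

```text
(array([ 0.57742029, -0.01070625]), (91.39224243164062, 133.56370544433594), 2.475224256515503, array([[528.8826  ,  54.039795],
       [534.65094 , -79.39929 ],
       [625.95795 , -75.4523  ],
       [620.18964 ,  57.986786]], dtype=float32))
(296, 214, 63, 51) (array([ 0.57753137, -0.01065883]), (91.53646087646484, 133.44090270996094), 2.2354705333709717, array([[529.19543 ,  54.225594],
       [534.4005  , -79.11376 ],
       [625.8673  , -75.54325 ],
       [620.66223 ,  57.796104]], dtype=float32))
```

The side crop shows the timer upright at (420,333), to the side of the board at (245,390). The board has not moved, and the fingers are behind it. I'll descend behind the board.

Request:
servo_tool(commands=[{"tx":-0.4,"ty":0.1,"tz":2.0,"spin":0},{"tx":0,"ty":0,"tz":2.5,"spin":0},{"tx":0,"ty":0,"tz":2.5,"spin":0},{"tx":0,"ty":0,"tz":2.5,"spin":0},{"tx":0,"ty":0,"tz":2.0,"spin":0},{"tx":0,"ty":0,"tz":1.0,"spin":0},{"tx":0,"ty":0,"tz":0.5,"spin":0},{"tx":0,"ty":0,"tz":0,"spin":0}])

```text
time_s: 9.72
ee_pos: [0.6454, -0.0138, 0.0859]
eef_rot: [-0.057, -3.139, 0.0]
ft_force: [0.1, -0.1, 0.4]
opening: 0.704
finger_force: 0.0
```

Request:
servo_tool(commands=[{"tx":0,"ty":0,"tz":0.3,"spin":0},{"tx":0,"ty":0,"tz":0.2,"spin":0},{"tx":0,"ty":0,"tz":0,"spin":0},{"tx":0,"ty":0,"tz":0,"spin":0}])

```text
time_s: 10.05
ee_pos: [0.6471, -0.0136, 0.0821]
eef_rot: [0.056, 3.14, -0.0]
ft_force: [-0.3, -0.7, -0.8]
opening: 0.702
finger_force: 0.0
```

```bash
python3 - <<'E'
from h import *
s=observe();print(s['time_s'],s['ee_pos'],s['eef_rot'],s['ft_force'])
im,d=grab_frame('side');np.savez('side4.npz',im=im,d=d)
cv2.imwrite('pics/side4.png',cv2.resize(im[160:280,260:400,::-1],None,fx=5,fy=5,interpolation=cv2.INTER_CUBIC))
m=camera_model('side');x=np.array(s['ee_pos'])
# predicted pixels of points below the near (+y) finger at several heights, in the crop
for z in(.06,.064,.068,.072,.076):
    p=cv2.projectPoints(np.array([[x[0],x[1]+.044,z]]),m['rvec'],m['tvec'],m['camera_matrix'],m['D'])[0].ravel();print(z,((p-[260,160])*5).round())
E
```

```text
10.05 [ 0.64714862 -0.01360061  0.08214653] [ 5.64703981e-02  3.13962542e+00 -3.44774861e-04] [-0.31945928 -0.68499934 -0.84922461]
0.06 [162. 391.]
0.064 [161. 385.]
0.068 [161. 379.]
0.072 [160. 373.]
0.076 [160. 367.]
```

View pics/side4.png

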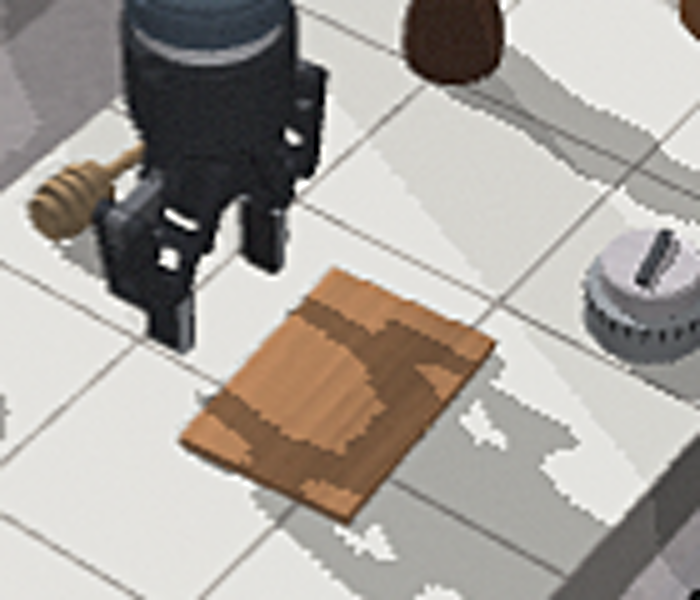

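The near fingertip is at crop (180,353), still about 2 cm above the sill and behind the board. I'll lower it in small steps while watching the force.

Request:
servo_tool(commands=[{"tx":0,"ty":0,"tz":0.4,"spin":0},{"tx":0,"ty":0,"tz":0.3,"spin":0},{"tx":0,"ty":0,"tz":0.3,"spin":0},{"tx":0,"ty":0,"tz":0.2,"spin":0},{"tx":0,"ty":0,"tz":0,"spin":0},{"tx":0,"ty":0,"tz":0,"spin":0}])

```text
time_s: 10.6
ee_pos: [0.6463, -0.0135, 0.0689]
eef_rot: [-0.056, -3.14, 0.0]
ft_force: [-0.5, -0.2, -0.0]
opening: 0.701
finger_force: 0.0
```

Request:
servo_tool(commands=[{"tx":0,"ty":0,"tz":0.2,"spin":0},{"tx":0,"ty":0,"tz":0,"spin":0},{"tx":0,"ty":0,"tz":0,"spin":0}])

```text
time_s: 10.85
ee_pos: [0.6465, -0.0136, 0.0672]
eef_rot: [-0.056, -3.141, 0.0]
ft_force: [0.8, -0.9, 0.7]
opening: 0.696
finger_force: 0.0
```

Request:
servo_tool(commands=[{"tx":0,"ty":0,"tz":0.1,"spin":0},{"tx":0,"ty":0,"tz":0,"spin":0},{"tx":0,"ty":0,"tz":0,"spin":0}])

```text
time_s: 11.1
ee_pos: [0.6465, -0.0135, 0.0663]
eef_rot: [-0.056, -3.141, 0.0]
ft_force: [-0.4, 0.3, -0.8]
opening: 0.701
finger_force: 0.0
```

Request:
servo_tool(commands=[{"tx":0,"ty":0,"tz":0.1,"spin":0},{"tx":0,"ty":0,"tz":0,"spin":0},{"tx":0,"ty":0,"tz":0,"spin":0}])

```text
time_s: 11.35
ee_pos: [0.6465, -0.0135, 0.0652]
eef_rot: [-0.056, -3.141, 0.0]
ft_force: [-0.7, -0.1, 0.5]
opening: 0.698
finger_force: 0.0
```

Request:
servo_tool(commands=[{"tx":0,"ty":0,"tz":0.1,"spin":0},{"tx":0,"ty":0,"tz":0,"spin":0},{"tx":0,"ty":0,"tz":0,"spin":0}])

```text
time_s: 11.6
ee_pos: [0.6465, -0.0135, 0.0642]
eef_rot: [-0.056, -3.141, 0.0]
ft_force: [0.2, -0.1, -0.4]
opening: 0.701
finger_force: 0.0
```

```bash
python3 - <<'E'
from h import *
s=observe();print(s['time_s'],s['ee_pos'],s['ft_force'])
im,d=grab_frame('side');np.savez('side5.npz',im=im,d=d)
g=im.max(2)[190:260,270:345]
k=(g<75).astype(np.uint8);n,l,st,_=cv2.connectedComponentsWithStats(k)
i=1+np.argmax(st[1:,4]);v,u=np.where(l==i)
# lowest pixel of near finger and depth-based z
j=np.argsort(v)[-6:];m=camera_model('side');R=cv2.Rodrigues(m['rvec'])[0]
for a in j:
    px=(u[a]+270,v[a]+190);q=cv2.undistortPoints(np.float64([[px]]),m['camera_matrix'],m['D']).ravel()
    Z=d[px[1],px[0]];print(px,(R.T@(np.array([*q,1])*Z-m['tvec'])).round(4))
E
```

```text
11.6 [ 0.64648345 -0.01352445  0.06420053] [ 0.17126923 -0.13806273 -0.43071879]
(np.int64(295), np.int64(233)) [0.6437 0.0238 0.0735]
(np.int64(293), np.int64(234)) [0.6459 0.0286 0.0729]
(np.int64(294), np.int64(234)) [0.6436 0.0277 0.0736]
(np.int64(295), np.int64(234)) [0.6426 0.0254 0.0722]
(np.int64(296), np.int64(234)) [0.6422 0.0223 0.0698]
(np.int64(295), np.int64(235)) [0.642  0.0264 0.0701]
```

Request:
servo_tool(commands=[{"tx":0,"ty":0,"tz":0.1,"spin":0},{"tx":0,"ty":0,"tz":0.1,"spin":0},{"tx":0,"ty":0,"tz":0,"spin":0}])

```text
time_s: 11.9
ee_pos: [0.6468, -0.0135, 0.0631]
eef_rot: [0.056, 3.14, -0.0]
ft_force: [-1.4, -0.0, 4.2]
opening: 0.704
finger_force: 2.2
```

Request:
servo_tool(commands=[{"tx":0,"ty":0,"tz":0.1,"spin":0},{"tx":0,"ty":0,"tz":0,"spin":0},{"tx":0,"ty":0,"tz":0,"spin":0}])

```text
time_s: 12.15
ee_pos: [0.6468, -0.0136, 0.063]
eef_rot: [0.056, 3.14, -0.0]
ft_force: [-4.7, 0.0, 9.9]
opening: 0.7
finger_force: 5.0
```

Request:
servo_tool(commands=[{"tx":0,"ty":0,"tz":0.1,"spin":0},{"tx":0,"ty":0,"tz":0,"spin":0},{"tx":0,"ty":0,"tz":0,"spin":0}])

```text
time_s: 12.4
ee_pos: [0.6468, -0.0136, 0.063]
eef_rot: [0.056, 3.139, -0.001]
ft_force: [-6.2, 0.8, 16.1]
opening: 0.705
finger_force: 7.6
```

The fingers touched the sill at TCP z = 0.063. I'll rise about 2 mm above that and push the board toward the robot.

Request:
servo_tool(commands=[{"tx":0,"ty":0,"tz":-0.3,"spin":0},{"tx":0,"ty":0,"tz":-0.15,"spin":0},{"tx":0,"ty":0,"tz":0,"spin":0},{"tx":0.4,"ty":0,"tz":0,"spin":0},{"tx":0.4,"ty":0,"tz":0,"spin":0},{"tx":0.4,"ty":0,"tz":0,"spin":0},{"tx":0.4,"ty":0,"tz":0,"spin":0},{"tx":0.4,"ty":0,"tz":0,"spin":0}])

```text
time_s: 13.07
ee_pos: [0.626, -0.0128, 0.0646]
eef_rot: [-0.056, -3.141, 0.0]
ft_force: [0.6, -0.1, 0.4]
opening: 0.706
finger_force: 0.2
```

Request:
servo_tool(commands=[{"tx":0.4,"ty":0,"tz":0,"spin":0},{"tx":0.4,"ty":0,"tz":0,"spin":0},{"tx":0.4,"ty":0,"tz":0,"spin":0},{"tx":0.4,"ty":0,"tz":0,"spin":0},{"tx":0.4,"ty":0,"tz":0,"spin":0},{"tx":0.4,"ty":0,"tz":0,"spin":0},{"tx":0.4,"ty":0,"tz":0,"spin":0},{"tx":0,"ty":0,"tz":0,"spin":0}])

```text
time_s: 13.73
ee_pos: [0.5976, -0.0117, 0.0648]
eef_rot: [-0.056, -3.14, 0.0]
ft_force: [-0.3, -0.5, 0.5]
opening: 0.702
finger_force: 0.0
```

```bash
python3 - <<'E'
from h import *
s=observe();print(s['time_s'],s['ee_pos'],s['ft_force'])
im,d=grab_frame('side');np.savez('side6.npz',im=im,d=d)
print(board(im,'side',(285,205,385,295)))
cv2.imwrite('pics/side6.png',cv2.resize(im[160:290,270:430,::-1],None,fx=4,fy=4,interpolation=cv2.INTER_CUBIC))
E
```

```text
13.7333 [ 0.59759249 -0.01172447  0.06476461] [-0.31014963 -0.47348908  0.51516308]
(array([ 0.54183008, -0.00648279]), (133.26966857910156, 92.2547378540039), 87.89463806152344, array([[493.2859  , -71.37805 ],
       [585.47833 , -74.76723 ],
       [590.37427 ,  58.412476],
       [498.18182 ,  61.80165 ]], dtype=float32))
```

View pics/side6.png

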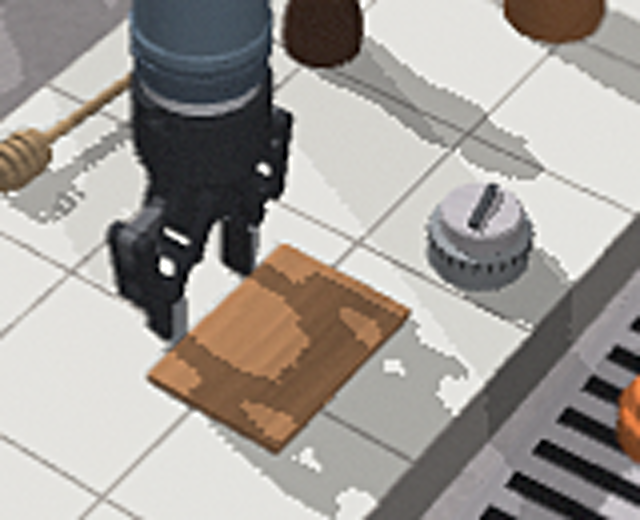

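The board is now square to the sill, with its front about 60 mm behind the edge; the timer stands clear at (480,235). I need to push 9 cm more.

Request:
servo_tool(commands=[{"tx":0.5,"ty":0,"tz":0,"spin":0},{"tx":0.5,"ty":0,"tz":0,"spin":0},{"tx":0.5,"ty":0,"tz":0,"spin":0},{"tx":0.5,"ty":0,"tz":0,"spin":0},{"tx":0.5,"ty":0,"tz":0,"spin":0},{"tx":0.5,"ty":0,"tz":0,"spin":0},{"tx":0.5,"ty":0,"tz":0,"spin":0},{"tx":0.5,"ty":0,"tz":0,"spin":0}])

```text
time_s: 14.45
ee_pos: [0.5582, -0.0104, 0.0649]
eef_rot: [0.056, 3.141, -0.0]
ft_force: [1.0, -0.7, 0.9]
opening: 0.701
finger_force: 0.6
```

Request:
servo_tool(commands=[{"tx":0.5,"ty":0,"tz":0,"spin":0},{"tx":0.5,"ty":0,"tz":0,"spin":0},{"tx":0.5,"ty":0,"tz":0,"spin":0},{"tx":0.5,"ty":0,"tz":0,"spin":0},{"tx":0.5,"ty":0,"tz":0,"spin":0},{"tx":0.4,"ty":0,"tz":0,"spin":0},{"tx":0.3,"ty":0,"tz":0,"spin":0},{"tx":0,"ty":0,"tz":0,"spin":0}])

```text
time_s: 15.12
ee_pos: [0.5255, -0.0091, 0.0646]
eef_rot: [-0.056, -3.14, 0.0]
ft_force: [0.1, 0.4, 0.2]
opening: 0.701
finger_force: 0.0
```

```bash
python3 - <<'E'
from h import *
s=observe();print(s['time_s'],s['ee_pos'],s['ft_force'])
im,d=grab_frame('side');np.savez('side7.npz',im=im,d=d)
print(board(im,'side',(300,205,410,320)))
E
```

```text
15.1167 [ 0.5255026  -0.00913305  0.0645857 ] [0.09096235 0.4084018  0.18363215]
(array([ 0.4702493 , -0.00319238]), (133.91783142089844, 92.76322174072266), 87.89310455322266, array([[421.43738 , -68.40086 ],
       [514.1379  , -71.8112  ],
       [519.0612  ,  62.016098],
       [426.36072 ,  65.42644 ]], dtype=float32))
```

Request:
servo_tool(commands=[{"tx":0.4,"ty":0,"tz":0,"spin":0},{"tx":0.4,"ty":0,"tz":0,"spin":0},{"tx":0.4,"ty":0,"tz":0,"spin":0},{"tx":0.3,"ty":0,"tz":0,"spin":0},{"tx":0.2,"ty":0,"tz":0,"spin":0},{"tx":0.1,"ty":0,"tz":0,"spin":0},{"tx":0,"ty":0,"tz":0,"spin":0},{"tx":0,"ty":0,"tz":0,"spin":0}])

```text
time_s: 15.83
ee_pos: [0.5084, -0.0086, 0.0647]
eef_rot: [-0.056, -3.141, 0.0]
ft_force: [-0.1, 0.0, -0.2]
opening: 0.697
finger_force: 0.0
```

Request:
servo_tool(commands=[{"tx":-0.5,"ty":0,"tz":0,"spin":0},{"tx":-1,"ty":0,"tz":0,"spin":0},{"tx":-1,"ty":0,"tz":0,"spin":0},{"tx":-0.5,"ty":0,"tz":-0.5,"spin":0},{"tx":0,"ty":0,"tz":-2,"spin":0},{"tx":0,"ty":0,"tz":-3,"spin":0},{"tx":0,"ty":0,"tz":-3.5,"spin":0},{"tx":0,"ty":0,"tz":-3.5,"spin":0}])

```text
time_s: 16.5
ee_pos: [0.538, -0.0095, 0.1909]
eef_rot: [-0.056, -3.139, -0.0]
ft_force: [0.6, 0.3, -0.2]
opening: 0.703
finger_force: 0.0
```

```bash
python3 - <<'E'
from h import *
s=observe();print(s['time_s'],s['ee_pos'],s['ft_force'])
im,d=grab_frame('side');np.savez('side8.npz',im=im,d=d)
print(board(im,'side',(300,205,430,330)))
cv2.imwrite('pics/side8.png',cv2.resize(im[90:330,240:560,::-1],None,fx=2.4,fy=2.4,interpolation=cv2.INTER_CUBIC))
E
```

```text
16.5 [ 0.538006   -0.00950915  0.19094853] [ 0.55529158  0.30524833 -0.1900235 ]
(array([ 0.45223978, -0.00290674]), (134.22340393066406, 91.13334655761719), 87.34185791015625, array([[403.6097  , -67.833   ],
       [494.645   , -72.05946 ],
       [500.86984 ,  62.019524],
       [409.83456 ,  66.24599 ]], dtype=float32))
```

View pics/side8.png

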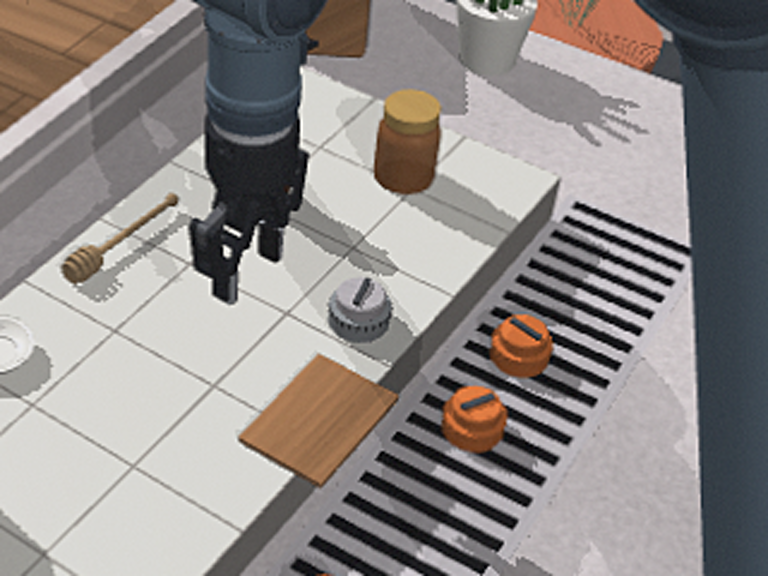

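The board sticks out over the edge at (318,418), flat and square, by about 29 mm. The timer stands upright beside it at (360,310), the fingers are clear, and the dipper, dish and jam jar in this crop have not moved. Handing in.

```bash
python3 -c "
from bench import *
print(sign_off())"
```

```text
the job is handed in; nothing more can be done
None
```

I handed the job in with no verdict shown: by my last side-camera measurement the board sticks out squarely about 29 mm over the sill's front edge, the steel timer stands upright beside it, and nothing else appeared to have moved.

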